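Ready the desk projector: unlock and open its lens shutter, then set the focus dial

TASK

Get the small projector ready for the meeting: slide the lock on its top free, slide the lens shutter fully open, and then turn the stiff focus dial until its pointer lines up with the raised index ridge on the housing. The projector is light and already aimed at the screen, so press down on it while you turn the dial and let it neither shift nor spin at any time, and do not knock the jar, the mug or the tape roll that stand round it.

Things in the scene. Friction and masses are not known exactly. Their poses are not given: they have to be found in the camera images.
- projector: White mini projector, loose on 4 rubber feet, 125 deep (x) x 160 wide (y) x 69 mm high, 0.45 kg; a sideways push of about 2.5 N shifts it. Origin: centre of the underside; +x out of the lens, +y to its own left, z up. On the flat top (z = 69) stand only the lock tab, the shutter tab and the focus dial, all dark plastic; 5 flat round keys lie at x -34, y 46.
- lens_face (a point): Point on the lens window in the projector's front face, at x 62, y 42, z 41 mm of the projector's frame. It moves only if the projector moves.
- rear_corner (a point): Point at the projector's rear right corner, x -62, y -80, z 41 mm of its frame. It moves only if the projector moves.
- lock (a joint): Lock slide, m. 0 = locked: its flat bolt, 9 mm wide, lies across the shutter's track beside the end of the shutter's carriage and stops it. It slides straight to the projector's -x (away from the lens side) and ends at 0.012; the shutter is free from 0.0093 on. Friction 0.5 N, no spring.
- lock_tab (a point): Centre of the top of the lock's thumb tab, an upright block 7 (x) x 16 (y) mm that stands 9 mm above the projector's top. Locked, it is at x 27.5, y 8.5, z 78 mm of the projector's frame: 31 mm of flat top between it and the front edge, 35 mm along y to the shutter tab.
- shutter (a joint): Lens shutter slide, m. 0 = closed. Its carriage runs in a track along the front edge of the top; it opens straight to the projector's -y (past the lock) and ends at 0.046, fully open. Friction 0.6 N, no spring. The lock stops it dead until freed.
- shutter_tab (a point): Centre of the top of the shutter's thumb tab, an upright block 16 (x) x 8 (y) mm that stands 10 mm above the projector's top. Closed, it is at x 45, y 56, z 79 mm of the projector's frame, with 20 mm of flat top between it and the left (+y) edge.
- focus_dial (a joint): Focus dial, rad, anticlockwise from above. 0 = pointer at the index ridge (towards the projector's +x); it starts turned clockwise, -1.5 to -0.75; stops at -1.7 and 1.0. Stiff, 0.2 N m, no spring: turned without pressing down, the projector spins with it; 8 to 15 N of push down on the dial holds the projector still.
- dial_grip (a point): On the dial's axis at the top of its bar grip, x -24, y -32, z 91 mm of the projector's frame; its x axis runs along the bar to the pointer. Round skirt 42 mm across, its upper face 5.5 mm above the projector's top (16.5 below this point); on it an upright bar 12 mm thick, from -18 to +15 mm along x, with a pointed nose to +20 and a white line on top. Grip across the 12 mm.
- index_mark (a point): Middle of the raised index ridge, a grey rib 10 x 3 x 1.6 mm on the projector's top, 29 mm from the dial's axis towards the projector's +x (lens side).
- glass_jar: Empty open glass jar, 89 mm across, 118 high, standing loose close to the projector. Origin: centre of its underside. Bystander.
- mug: Cream mug, 78 x 116 mm over its handle, 101 high, standing loose close to the projector. Origin: underside, at the middle of these extents. Bystander.
- tape_roll: Roll of brown tape lying flat, 93 mm across, 48 high, loose, close to the projector. Origin: centre of its underside. Bystander.

How it is judged:
By the outcome, as a careful person would: the job done as asked, in the order asked, and still so for the second after the job is handed in, with the robot touching nothing.
It also fails if it takes over 58 s, if anything falls off the work surface, if the arm or the gripper's body presses on something with over 40 N, if the wrist force passes 120 N, or if a joint passes its speed limit or range.

ROBOT

A 6-joint arm with a two-finger parallel gripper is mounted at the origin on the work surface; the furniture and walls round the work are solid. World frame = base frame: x ahead of the robot, y to its left, z up, the work surface at z = 0. Lengths are in m, angles in rad, forces in N, time in s.
With the tool pointing down it reaches from about 0.25 to 0.725 m from the base axis. Payload 4 kg.
Tool frame: the origin (TCP) lies midway between the tips of the shut fingers; the grasp point (between the pads) lies bot.pinch_z behind it (bot.pinch_z is the distance from the TCP to the grasp point, in m); z points along the fingers, y is the line along which they close (so a half turn about z gives the same grasp; the last joint's range is limited). The gripper opens to 85 mm and grips with 20 to 120 N. Pads are 22 mm wide; open, the fingers measure 114 mm over their backs; the gripper's body (76 mm by 85 mm) begins 54 mm behind the grasp point. The pads swing forward as they close: fully open they stand 13 mm farther back than shut.
Start: joints at [1.177, 0.241, 0.005, 1.335, 0, 1.571], TCP at [0.192, 0.462, 0.231] pointing down, gripper open.
Joint ranges: [-2.72, 2.72], [-1.05, 1.87], [-1.09, 1.28], [-1.99, 2.15], [-1.42, 1.44], [-3.14, 3.14]. Speed limits (rad/s): [2.79, 2.79, 3.14, 3.14, 3.14, 3.14].

INTERFACE

Orientations are given as a unit quaternion [x, y, z, w].
In Python, from workcell import bot, cams, job_done gives the robot as it stands (bot), with the cameras (cams) and the job as plain functions.
- The arm moves only by the shell command python3 jog.py, which reads ROWS from standard input. ROWS is a JSON list of rows, 1 to 10 of them, each an object with the fields turn_vec (a list: a rotation vector rx, ry, rz in a scale on which 1.0 is 90 degrees), xyz (a list: dx, dy, dz in normalised numbers (1 is 1 m)), finger_gap (the finger opening in m); a field left out counts as zero (the opening has to be given); each row is the pose to reach, as a shift and turn from the pose commanded when the command began, along the tool's axes at that moment; what a row does not reach only later rows make up. A row lasts 1/8 s, in which the tool goes at most 0.0625 m and 0.188 rad, less where a joint would pass 70% of its speed; a pose out of reach is approached as far as the arm can. The fingers move at their own pace and stop on an object; the grip force is fixed at half the most. Time passes only in rows, so rows that do not move let the fingers close. It prints the time, the measured TCP pose, the force, the opening and the grip force at its end. No shift or turn number may pass 1 either way. Input that does not fit is refused with a message, and nothing moves.
- bot.get_obs(): the state, without advancing time (a new reading comes with each control period).
- cams.camera(name): name is "side" or "top" or "wrist"; returns the picture (400x640x3 uint8, red, green, blue); there is no depth.
- cams.calibration(name): a dict with "mtx" (3x3 intrinsics, pixels), "R" (3x3) and "t" (3): a world point X has camera coordinates R X + t. Camera axes: x right, y down, z forward; pixel columns grow to the right and rows downward; lengths in m; the calibration is good to about 2 mm. A picture is of the moment at which its call begins: read the wrist's pose just before it. calibration takes no time and is no camera call; for the wrist camera it gives the pose at the moment of the call.
- job_done(): hands the job in; it is judged then, once.
The state is a dict: "clock": time; "joint_pos": joint angles; "joint_vel": joint speeds; "tau": joint torques, N m; "eef_pos": TCP position; "tool_rot": TCP orientation; "ft_force": force on the tool from outside, world axes, zero at the start; "ft_torque": the same for the moment, N m; "grip_width": finger opening in m; "grasp_force": force on a finger pad.
Only numpy, scipy, OpenCV 4.12 (cv2) and the standard library are available. Lean on these libraries where they do the work, as an engineer would, in place of code of your own. Each camera call takes 0.05 s, during which the arm holds its last target. There are 200 camera calls.

## Working session

There is one attempt and no reset: what is moved stays moved. The work goes in short steps, Python scripts to look and compute and a shell command to move; the robot and the scene stay as the last step left them, time stands still between calls to the robot, and variables do not carry over. Pictures are saved under pics/ and viewed, at most 10 in all, crops included, and the job is handed in when it is done.

```bash
mkdir -p pics; ls; python3 - <<'E'
from workcell import bot, cams, job_done
import cv2
o=bot.get_obs(); print(o['clock'],o['eef_pos'],o['tool_rot'],bot.pinch_z)
for n in('top','side','wrist'):
    c=cams.calibration(n); print(n,c['mtx'].tolist(),c['R'].round(3).tolist(),c['t'].round(3).tolist())
    cv2.imwrite(f'pics/{n}0.png',cams.camera(n)[:,:,::-1])
E
```

```text
jog.py
pics
workcell.py
0.0 [0.19160213 0.46116193 0.23042682] [ 1.95626729e-01  9.80677883e-01 -1.01532760e-03 -2.03980015e-04] 0.0187
top [[412.3590852940601, 0.0, 324.7414303864805], [0.0, 412.3590852940601, 204.94531805703306], [0.0, 0.0, 1.0]] [[-0.026, -1.0, -0.003], [-0.995, 0.026, -0.099], [0.099, 0.0, -0.995]] [0.263, 0.548, 0.869]
side [[427.52746430110716, 0.0, 318.10746418618413], [0.0, 427.52746430110716, 200.52472142846884], [0.0, 0.0, 1.0]] [[-0.991, -0.134, -0.01], [-0.079, 0.639, -0.766], [0.108, -0.758, -0.643]] [0.577, -0.043, 1.037]
wrist [[286.00729922272, 0.0, 318.2987668917977], [0.0, 286.00729922272, 203.6840724802103], [0.0, 0.0, 1.0]] [[0.384, 0.923, -0.002], [0.891, -0.37, 0.263], [0.242, -0.103, -0.965]] [-0.498, -0.034, 0.38]
```

View pics/top0.png

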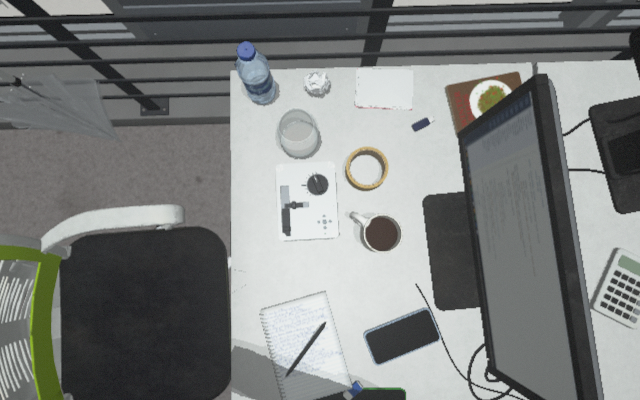

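View pics/side0.png

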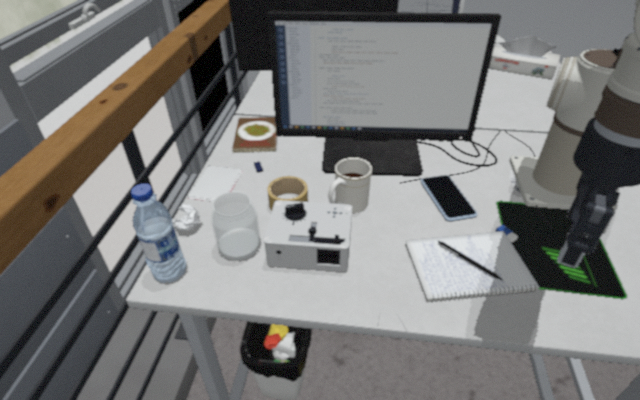

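The top view shows the projector at (275–339, 163–240) with the lens towards image left (world +y). The dial is at (317,184), the jar at (298,135), the tape at (367,168) and the mug at (380,232). The side view shows the same layout, with the lens at (328,257). Next I'll view enlarged crops of both.

```bash
python3 - <<'E'
import cv2,numpy as np
t=cv2.imread('pics/top0.png')[155:250,265:345]; s=cv2.imread('pics/side0.png')[190:280,255:365]
f=lambda a,w,h:cv2.resize(a,(w,h),interpolation=cv2.INTER_CUBIC)
a=f(t,400,475); b=f(s,396,324); b=cv2.copyMakeBorder(b,0,475-324,0,0,cv2.BORDER_CONSTANT)
cv2.imwrite('pics/crop0.png',np.hstack([a,b]))
E
```

```text
(no output)
```

View pics/crop0.png

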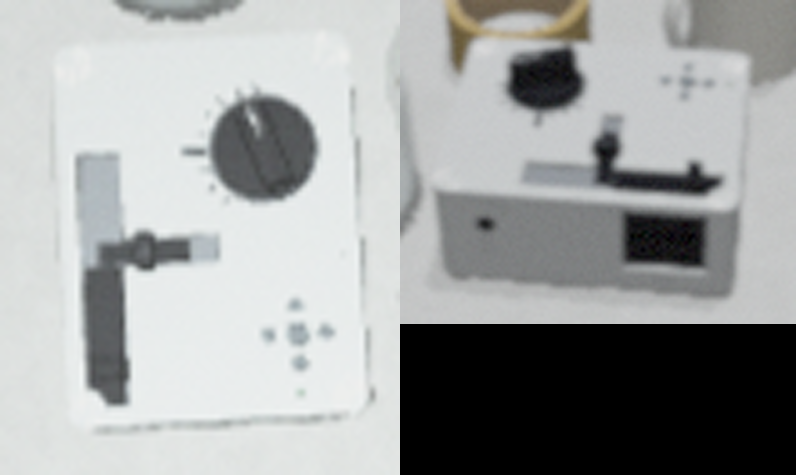

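The left crop (top) shows the dial at (264,148), its white line pointing up-left of the bar towards (254,108), the index ridge at (193,152), the lock tab at (144,248), the keys at (299,334) and the shutter tab near (110,380). In the right crop (side) the index ridge is at (138,118), the keys at (288,81), the lock tab at (206,142) and the lens at (265,240), all relative to the crop.

```bash
cat > h.py <<'E'
import numpy as np,cv2
from scipy.optimize import least_squares
from scipy.spatial.transform import Rotation as Ro
def proj(c,X):
    p=(c['R']@np.asarray(X,float).T).T+c['t']; q=(c['mtx']@p.T).T; return q[:,:2]/q[:,2:]
def P2W(p,L):
    L=np.atleast_2d(L)/1000; R=Ro.from_euler('z',p[3]).as_matrix(); return L@R.T+np.asarray(p[:3])
def fit(obs,p0):  # obs: list of (cal,local mm,pix)
    f=lambda p:np.concatenate([(proj(c,P2W(p,L))-u).ravel() for c,L,u in obs])
    s=least_squares(f,p0,loss='soft_l1',x_scale=[.01,.01,.01,.1]); return s.x,f(s.x)
def tri(c1,u1,c2,u2):
    P=[c['mtx']@np.c_[c['R'],c['t']] for c in(c1,c2)]
    X=cv2.triangulatePoints(P[0],P[1],np.array(u1,float),np.array(u2,float))[:,0]; return X[:3]/X[3]
E
python3 - <<'E'
from h import *
from workcell import bot, cams, job_done
T,S=cams.calibration('top'),cams.calibration('side')
L=np.array([[5,-32,70.6],[-34,46,69],[27.5,8.5,78]])
ut=np.array([[193,152],[299,334],[144,248]])/5+[265,155]-.4
us=np.array([[138,118],[288,81],[206,142]])/3.6+[255,190]-.36
p,r=fit([(T,L,ut),(S,L,us),(S,np.array([[62,42,41.]]),np.array([[265,240]])/3.6+[255,190]-.36)],[.45,.25,0,1.57])
print(p.round(4),r.round(1))
for a,b in zip(ut,us): print(tri(T,a,S,b).round(4))
print('lock,shut,dial',P2W(p,[[27.5,8.5,78],[45,56,79],[-24,-32,91]]).round(4))
def ray(u,z):
    d=T['R'].T@np.linalg.inv(T['mtx'])@[*u,1]; o=-T['R'].T@T['t']; return (o+d*(z-o[2])/d[2]).round(3)
print('jar',ray((298,125),.118),'tape',ray((367,168),.048),'mug',ray((382,232),.1),'handle',ray((357,218),.06))
E
```

```text
[5.6060e-01 2.8630e-01 5.0000e-04 1.6045e+00] [ 0.2  0.1 -0.   0.1 -0.1  0.6 -0.2 -0.1 -0.6 -0.1  0.2 -0.3 -0.2  0.5]
[0.5923 0.2928 0.0711]
[0.5153 0.2507 0.0693]
[0.552  0.3134 0.0776]
lock,shut,dial [[0.5512 0.3135 0.0785]
 [0.5031 0.3294 0.0795]
 [0.5934 0.2634 0.0915]]
jar [0.707 0.298 0.118] tape [0.629 0.157 0.048] mug [0.49  0.137 0.1  ] handle [0.522 0.182 0.06 ]
```

```bash
cat >> h.py <<'E'
POSE=np.array([.5606,.2863,.0005,1.6045])
def go(L,z,yawdeg,pose=None):
    """local xy mm, tip z, tool-x yaw (deg, projector frame) -> row values"""
    from workcell import bot, cams, job_done
    p=POSE if pose is None else pose; o=bot.get_obs(); R=Ro.from_quat(o['tool_rot']); y=p[3]+np.radians(yawdeg)
    x=np.array([np.cos(y),np.sin(y),0]); zz=np.array([0,0,-1.]); T=Ro.from_matrix(np.c_[x,np.cross(zz,x),zz])
    w=P2W(p,[*L,0])[0]; w[2]=z
    print('t',round(o['clock'],2),'at',P2L(o['eef_pos'],p),'f',np.round(o['ft_force'],1),'w',round(o['grip_width'],4),'j6',round(o['joint_pos'][5],2))
    print('rot',(R.inv()*T).as_rotvec().round(4),'d',R.inv().apply(w-o['eef_pos']).round(4))
def P2L(w,p=POSE):
    return (Ro.from_euler('z',p[3]).inv().apply(np.asarray(w)-p[:3])*1000).round(1)
E
python3 -c "
from h import *
go([48,8.5],.16,0)"
```

```text
t 0.15 at [187.3 362.8 230.1] f [ 0.4  0.4 -0. ] w 0.0855 j6 1.57
rot [-1.4000e-03  9.0000e-04  1.1433e+00] d [-0.3802  0.0202  0.0706]
```

Careful with the scale: turns go in shares of 90 degrees. That gives: 1.143 rad / 1.5708 = 0.7277.

```bash
echo '[{"turn_vec": [0, 0, 0.121], "xyz": [-0.06, 0, 0], "finger_gap": 0}, {"turn_vec": [0, 0, 0.2419], "xyz": [-0.12, 0, 0.01], "finger_gap": 0}, {"turn_vec": [0, 0, 0.3629], "xyz": [-0.18, 0, 0.02], "finger_gap": 0}, {"turn_vec": [0, 0, 0.4838], "xyz": [-0.24, 0.005, 0.04], "finger_gap": 0}, {"turn_vec": [0, 0, 0.6048], "xyz": [-0.3, 0.01, 0.055], "finger_gap": 0}, {"turn_vec": [0, 0, 0.7277], "xyz": [-0.35, 0.015, 0.07], "finger_gap": 0}, {"turn_vec": [0, 0, 0.7277], "xyz": [-0.38, 0.02, 0.07], "finger_gap": 0}, {"turn_vec": [0, 0, 0.7277], "xyz": [-0.38, 0.02, 0.07], "finger_gap": 0}]' | python3 jog.py
python3 - <<'E'
from h import *
from workcell import bot, cams, job_done
go([46,8.5],.072,0)
c=cams.calibration('wrist'); im=cams.camera('wrist')[:,:,::-1].copy(); cv2.imwrite('pics/w1.png',im)
np.savez('w1',**c)
print(proj(c,P2W(POSE,[[5,-32,70.6],[-34,46,69],[27.5,8.5,78],[45,56,79],[-24,-32,91]])).round(0).tolist())
E
```

```text
clock: 1.15
eef_pos: [0.5521, 0.3329, 0.1597]
tool_rot: [0.696, 0.718, -0.001, -0.0]
ft_force: [-0.3, 0.3, -0.3]
grip_width: -0.0002
grasp_force: 0.0
t 1.15 at [ 46.9   6.9 159.2] f [-0.3  0.3 -0.3] w -0.0002 j6 2.08
rot [-0.0012  0.0009 -0.0029] d [-0.0008 -0.0015  0.0877]
[[364.0, 252.0], [278.0, 291.0], [318.0, 232.0], [260.0, 212.0], [366.0, 294.0]]
```

View pics/w1.png

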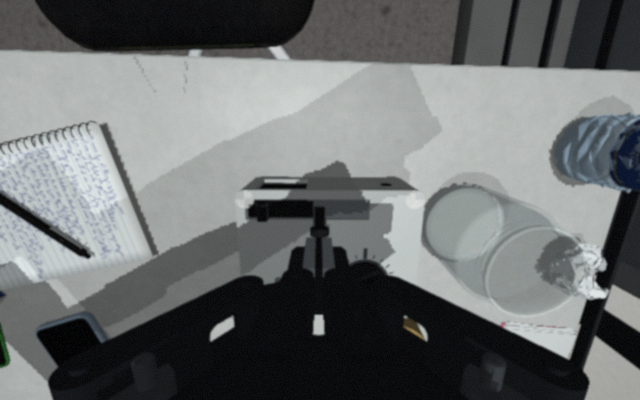

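The wrist view shows the lock tab at (319,230) and the shutter tab at (262,213), within 2 px of my prediction. I'll descend in front of the lock tab now.

```bash
echo '[{"xyz": [0, -0.0015, 0.04], "finger_gap": 0}, {"xyz": [0, -0.0015, 0.07], "finger_gap": 0}, {"xyz": [0, -0.0015, 0.0865], "finger_gap": 0}, {"xyz": [0, -0.0015, 0.0865], "finger_gap": 0}]' | python3 jog.py
echo '[{"xyz": [-0.003, 0, 0], "finger_gap": 0}, {"xyz": [-0.003, 0, 0], "finger_gap": 0}]' | python3 jog.py
python3 - <<'E'
from h import *
from workcell import bot, cams, job_done
go([30,8.5],.073,0)
cv2.imwrite('pics/t2.png',cams.camera('top')[:,:,::-1])
c=cams.calibration('wrist'); im=cams.camera('wrist')[:,:,::-1]; cv2.imwrite('pics/w2.png',im)
a=cv2.resize(im[170:330,220:420],(800,600)[:1]*0 or (700,560),interpolation=cv2.INTER_CUBIC); cv2.imwrite('pics/w2c.png',a)
E
```

```text
clock: 1.7
eef_pos: [0.5474, 0.3344, 0.0738]
tool_rot: [0.695, 0.719, -0.001, -0.0]
ft_force: [-0.1, -0.5, -0.0]
grip_width: -0.0003
grasp_force: 0.0
clock: 1.95
eef_pos: [0.5499, 0.3317, 0.0765]
tool_rot: [0.695, 0.719, 0.001, 0.0]
ft_force: [0.7, 0.1, 1.4]
grip_width: 0.0001
grasp_force: 0.0
t 1.95 at [45.7  9.1 76. ] f [0.7 0.1 1.4] w 0.0001 j6 2.08
rot [ 0.0025 -0.0013  0.0001] d [-0.0157  0.0006  0.0035]
```

View pics/w2c.png

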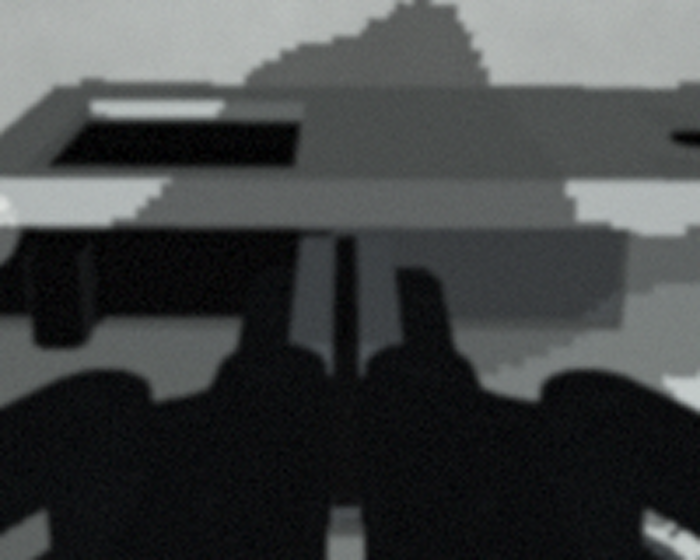

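The crop shows the fingertips over the track in front of the (hidden) lock tab. The shutter tab is at left (60,290). I'll hold one row and check for settling.

```bash
echo '[{"finger_gap": 0}, {"finger_gap": 0}]' | python3 jog.py | sed -n 2,4p
python3 -c "
from h import *
go([30,8.5],.073,0)"
```

```text
eef_pos: [0.5492, 0.3314, 0.075]
tool_rot: [0.695, 0.719, 0.0, 0.0]
ft_force: [-0.5, 0.0, 0.4]
t 2.3 at [45.4  9.9 74.5] f [-0.5  0.   0.4] w 0.0002 j6 2.08
rot [ 0.0002 -0.0002  0.0002] d [-0.0154  0.0014  0.002 ]
```

```bash
echo '[{"xyz": [0, 0.001, 0.0015], "finger_gap": 0}, {"xyz": [-0.002, 0.001, 0.0015], "finger_gap": 0}, {"xyz": [-0.004, 0.001, 0.0015], "finger_gap": 0}, {"xyz": [-0.006, 0.001, 0.0015], "finger_gap": 0}, {"xyz": [-0.008, 0.001, 0.0015], "finger_gap": 0}, {"xyz": [-0.01, 0.001, 0.0015], "finger_gap": 0}, {"xyz": [-0.011, 0.001, 0.0015], "finger_gap": 0}, {"xyz": [-0.012, 0.001, 0.0015], "finger_gap": 0}, {"xyz": [-0.012, 0.001, 0.0015], "finger_gap": 0}]' | python3 jog.py | sed -n 2,4p
python3 - <<'E'
from h import *
from workcell import bot, cams, job_done
go([31.4,8.5],.073,0)
im=cams.camera('side')[:,:,::-1]; cv2.imwrite('pics/s3.png',im); t=cams.camera('top')[:,:,::-1]; cv2.imwrite('pics/t3.png',t)
f=lambda a:cv2.resize(a,(396,475),interpolation=cv2.INTER_CUBIC)
cv2.imwrite('pics/c3.png',np.hstack([f(im[190:280,268:343]),f(t[155:250,265:344])]))
E
```

```text
eef_pos: [0.5505, 0.3193, 0.0734]
tool_rot: [0.695, 0.719, -0.0, 0.0]
ft_force: [0.2, -0.1, 0.6]
t 3.42 at [33.3  9.  72.9] f [ 0.2 -0.1  0.6] w 0.0004 j6 2.06
rot [0.0001 0.0002 0.0002] d [-0.0019  0.0005  0.0004]
```

View pics/c3.png

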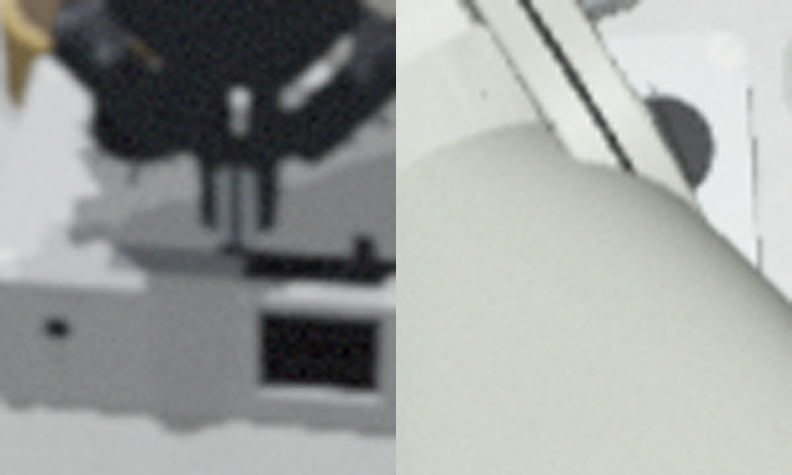

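The side view (left) shows the fingertips at (238,230) behind the track with the shutter tab at (365,250). The lock itself is hidden. Two more mm to go.

```bash
echo '[{"xyz": [-0.001, 0, 0], "finger_gap": 0}, {"xyz": [-0.002, 0, 0], "finger_gap": 0}, {"xyz": [-0.002, 0, 0], "finger_gap": 0}]' | python3 jog.py | sed -n 2,4p
echo '[{"xyz": [0.005, 0, 0], "finger_gap": 0}, {"xyz": [0.01, 0, -0.03], "finger_gap": 0}, {"xyz": [0.04, 0, -0.09], "finger_gap": 0}, {"xyz": [0.06, 0, -0.1], "finger_gap": 0}, {"xyz": [0.06, 0, -0.1], "finger_gap": 0}]' | python3 jog.py | sed -n 2,4p
python3 - <<'E'
from h import *
from workcell import bot, cams, job_done
go([45,82],.12,90)
c=cams.calibration('wrist'); im=cams.camera('wrist')[:,:,::-1]
s=cams.camera('side')[:,:,::-1]; t=cams.camera('top')[:,:,::-1]
g=lambda a,w,h:cv2.resize(a,(w,h),interpolation=cv2.INTER_CUBIC)
print(proj(c,P2W(POSE,[[27.5,8.5,78],[15.5,8.5,78],[45,56,79],[-24,-32,91]])).round(0).tolist())
u=proj(c,P2W(POSE,[[15.5,8.5,78]]))[0].astype(int); x,y=max(u[0]-70,0),max(u[1]-60,0); print(x,y)
cv2.imwrite('pics/w4.png',im); cv2.imwrite('pics/s4.png',s); cv2.imwrite('pics/t4.png',t)
cv2.imwrite('pics/c4.png',np.hstack([g(im[y:y+120,x:x+100],400,480),g(s[195:275,268:343][:80],396,480)]))
E
```

```text
eef_pos: [0.5505, 0.3173, 0.0734]
tool_rot: [0.695, 0.719, 0.0, 0.0]
ft_force: [-0.3, -0.1, -0.0]
eef_pos: [0.549, 0.3796, 0.1752]
tool_rot: [0.694, 0.72, 0.002, 0.0]
ft_force: [0.0, 0.8, -0.1]
t 4.53 at [ 93.7   8.4 174.7] f [ 0.   0.8 -0.1] w -0.0001 j6 2.14
rot [ 4.7000e-03  1.0000e-03 -1.5682e+00] d [-0.0486 -0.0739  0.0548]
[[319.0, 273.0], [319.0, 285.0], [267.0, 256.0], [362.0, 330.0]]
248 224
```

View pics/c4.png

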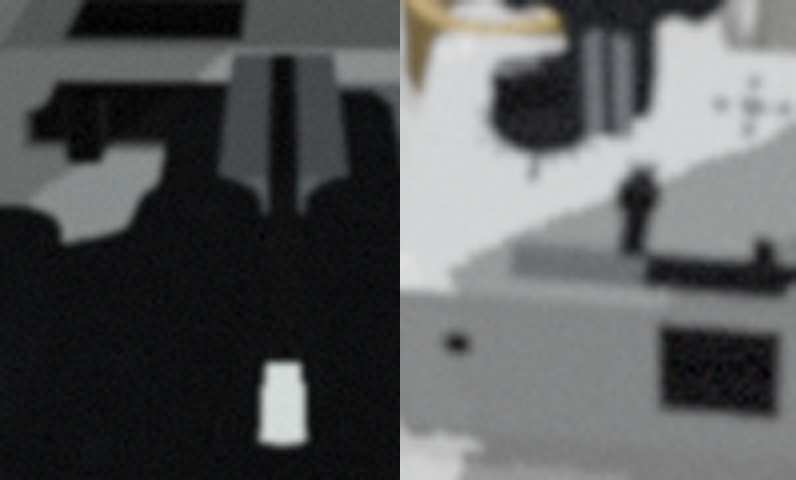

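In the side crop the lock tab has moved back to about (237,185) crop-relative. The bolt is clear of the grey track end and the old slot is covered. I'll estimate its travel.

```bash
python3 - <<'E'
from h import *
from workcell import bot, cams, job_done
S=cams.calibration('side')
for d in (0,8,10,12): print(d,proj(S,P2W(POSE,[[27.5-d,8.5,78],[27.5-d+3.5,8.5,78],[27.5-d,16.5,78]])).round(1).tolist())
a=cv2.imread('pics/side0.png').astype(int); b=cv2.imread('pics/s4.png').astype(int)
print(a[218:242,309:317].sum(2)//3); print(b[218:242,309:317].sum(2)//3)
E
```

```text
0 [[312.0, 228.8], [311.8, 230.1], [316.2, 229.0]]
8 [[312.5, 225.9], [312.3, 227.1], [316.7, 226.1]]
10 [[312.6, 225.2], [312.4, 226.4], [316.8, 225.4]]
12 [[312.7, 224.5], [312.5, 225.7], [316.9, 224.7]]
[[201 201 200 201 202 201 200 200]
 [201 201 200 201 200 202 201 201]
 [200 198 196 197 197 197 197 197]
 [199 196 186 178 181 181 180 187]
 [200 190 172 157 154 156 155 165]
 [197 185 166 152 144 143 147 157]
 [197 181 161 150 150 151 155 169]
 [194 176 150 141 146 147 155 173]
 [188 166 130 117 121 131 147 173]
 [176 143 103  79  83  94 130 172]
 [144 108  78  56  56  69 115 166]
 [105  68  60  57  55  59  99 157]
 [ 81  51  53  50  47  51  91 143]
 [ 73  31  28  30  32  40  84 146]
 [ 86  40  14  21  27  41  98 156]
 [113  60  29  27  35  74 127 172]
 [133  76  32  38  55 110 158 189]
 [124  74  37  32  69 124 167 188]
 [106  63  38  36  69 112 146 164]
 [105  64  40  37  54  83 103 109]
 [103  64  41  37  46  51  56  54]
 [ 99  58  34  43  50  48  44  42]
 [101  78  61  57  60  59  49  36]
 [136 126 118 107  90  71  52  46]]
[[184 186 192 203 208 211 211 210]
 [206 206 206 210 211 212 211 212]
 [210 209 207 206 206 207 206 208]
 [210 204 195 190 190 191 194 199]
 [210 198 178 160 152 154 157 172]
 [203 187 152 118 101 104 119 156]
 [187 156 116  78  60  65  97 146]
 [154 108  71  52  45  42  73 119]
 [126  67  42  35  40  44  52  86]
 [100  49  19  32  29  34  46  74]
 [ 88  45  24  24  26  19  41  86]
 [ 99  63  31  26  23  29  61  98]
 [118  86  48  28  29  48  86 124]
 [126  92  46  29  31  62 103 134]
 [128  89  48  26  34  74 111 143]
 [122  81  46  24  41  81 121 145]
 [111  73  38  26  52  88 126 146]
 [105  64  34  24  56  97 130 145]
 [ 96  64  43  38  56  87 115 131]
 [ 99  84  71  73  73  78  84  93]
 [106 102 103  97  93  80  58  48]
 [112 109 109 108 105  80  48  36]
 [114 113 108 106  99  72  41  26]
 [116 116 114 108  96  71  47  39]]
```

Travel comes out at about 9–10.5 mm, which is too marginal. I'll go back and nudge it one more mm.

```bash
echo '[{"xyz": [-0.04, 0, 0.03], "finger_gap": 0}, {"xyz": [-0.05, 0, 0.07], "finger_gap": 0}, {"xyz": [-0.055, 0, 0.1], "finger_gap": 0}, {"xyz": [-0.055, 0, 0.1], "finger_gap": 0}, {"xyz": [-0.058, 0, 0.1], "finger_gap": 0}, {"xyz": [-0.06, 0, 0.1], "finger_gap": 0}, {"xyz": [-0.0607, 0, 0.1], "finger_gap": 0}, {"xyz": [-0.0607, 0, 0.1], "finger_gap": 0}]' | python3 jog.py | sed -n 2,4p
echo '[{"xyz": [-0.0003, 0, 0], "finger_gap": 0}, {"xyz": [-0.0005, 0, 0], "finger_gap": 0}, {"xyz": [-0.0005, 0, 0], "finger_gap": 0}]' | python3 jog.py | sed -n 2,4p
python3 -c "
from h import *
go([45,82],.12,90)"
```

```text
eef_pos: [0.5506, 0.3166, 0.0734]
tool_rot: [0.695, 0.719, -0.0, 0.0]
ft_force: [1.0, -0.1, 0.5]
eef_pos: [0.5506, 0.3164, 0.0734]
tool_rot: [0.695, 0.719, 0.0, -0.0]
ft_force: [-0.6, 1.8, 0.5]
t 6.05 at [30.4  9.  72.9] f [-0.6  1.8  0.5] w -0.0 j6 2.06
rot [ 4.0000e-04 -0.0000e+00 -1.5704e+00] d [ 0.0146 -0.073  -0.0466]
```

+1.8 N now pushes back, so the lock is at its end stop. Next I'll retract and move round to the shutter's +y side.

Converted, -1.57 rad / 1.5708 = -0.9995.

```bash
echo '[{"xyz": [0.005, 0, 0], "finger_gap": 0}, {"turn_vec": [0, 0, -0.1146], "xyz": [0.015, 0, -0.045], "finger_gap": 0}, {"turn_vec": [0, 0, -0.2292], "xyz": [0.015, -0.02, -0.045], "finger_gap": 0}, {"turn_vec": [0, 0, -0.3438], "xyz": [0.015, -0.04, -0.045], "finger_gap": 0}, {"turn_vec": [0, 0, -0.4584], "xyz": [0.015, -0.06, -0.045], "finger_gap": 0}, {"turn_vec": [0, 0, -0.573], "xyz": [0.015, -0.073, -0.045], "finger_gap": 0}, {"turn_vec": [0, 0, -0.6875], "xyz": [0.015, -0.073, -0.045], "finger_gap": 0}, {"turn_vec": [0, 0, -0.8021], "xyz": [0.015, -0.073, -0.045], "finger_gap": 0}, {"turn_vec": [0, 0, -0.9167], "xyz": [0.015, -0.073, -0.045], "finger_gap": 0}, {"turn_vec": [0, 0, -0.9995], "xyz": [0.015, -0.073, -0.045], "finger_gap": 0}]' | python3 jog.py | sed -n 2,4p
echo '[{"finger_gap": 0}]' | python3 jog.py >/dev/null
python3 -c "
from h import *
go([46,77],.0735,90)"
```

```text
eef_pos: [0.477, 0.3289, 0.1183]
tool_rot: [-0.019, 1.0, -0.0, 0.0]
ft_force: [-0.1, -0.3, 0.4]
t 7.42 at [ 45.4  82.1 117.8] f [ 0.2 -0.6  0.5] w -0.0003 j6 0.57
rot [-0.0001 -0.     -0.0019] d [-0.0051  0.0006  0.0448]
```

```bash
echo '[{"xyz": [-0.005, 0.0005, 0.03], "finger_gap": 0}, {"xyz": [-0.005, 0.0005, 0.045], "finger_gap": 0}, {"xyz": [-0.006, 0.0005, 0.045], "finger_gap": 0}, {"xyz": [-0.009, 0.0005, 0.045], "finger_gap": 0}, {"xyz": [-0.011, 0.0005, 0.045], "finger_gap": 0}, {"xyz": [-0.013, 0.0005, 0.045], "finger_gap": 0}]' | python3 jog.py | sed -n 2,4p
echo '[{"xyz": [-0.001, 0, 0], "finger_gap": 0}, {"xyz": [-0.002, 0, 0], "finger_gap": 0}]' | python3 jog.py | sed -n 2,4p
python3 -c "
from h import *
go([46,25],.0735,90)"
```

```text
eef_pos: [0.4907, 0.3299, 0.0741]
tool_rot: [-0.017, 1.0, 0.0, 0.001]
ft_force: [0.1, 0.2, 1.1]
eef_pos: [0.492, 0.3297, 0.0734]
tool_rot: [-0.017, 1.0, 0.0, -0.0]
ft_force: [0.2, 0.3, 0.5]
t 8.43 at [45.7 67.1 72.9] f [0.2 0.3 0.5] w -0.0001 j6 0.56
rot [ 0.0001 -0.0001 -0.0005] d [-0.0421  0.0003 -0.0001]
```

There is no blocking force 4 mm past contact, so I'll continue.

```bash
echo '[{"xyz": [-0.004, 0, 0], "finger_gap": 0}, {"xyz": [-0.008, 0, 0], "finger_gap": 0}, {"xyz": [-0.012, 0, 0], "finger_gap": 0}, {"xyz": [-0.016, 0, 0], "finger_gap": 0}, {"xyz": [-0.02, 0, 0], "finger_gap": 0}, {"xyz": [-0.024, 0, 0], "finger_gap": 0}, {"xyz": [-0.028, 0, 0], "finger_gap": 0}, {"xyz": [-0.032, 0, 0], "finger_gap": 0}, {"xyz": [-0.036, 0, 0], "finger_gap": 0}, {"xyz": [-0.038, 0, 0], "finger_gap": 0}]' | python3 jog.py | sed -n 2,4p
echo '[{"xyz": [-0.001, 0, 0], "finger_gap": 0}, {"xyz": [-0.002, 0, 0], "finger_gap": 0}, {"xyz": [-0.0025, 0, 0], "finger_gap": 0}, {"xyz": [-0.0025, 0, 0], "finger_gap": 0}]' | python3 jog.py | sed -n 2,4p
python3 -c "
from h import *
go([46,25],.0735,90)"
```

```text
eef_pos: [0.5303, 0.3309, 0.0732]
tool_rot: [-0.017, 1.0, -0.0, -0.0]
ft_force: [-0.7, -0.5, 1.2]
eef_pos: [0.5325, 0.3311, 0.0733]
tool_rot: [-0.017, 1.0, 0.0, -0.0]
ft_force: [-0.1, -0.6, -0.3]
t 10.18 at [45.7 26.6 72.8] f [-0.1 -0.6 -0.3] w -0.0 j6 0.52
rot [ 0.     -0.     -0.0005] d [-0.0016  0.0003 -0.0002]
```

```bash
echo '[{"xyz": [-0.0007, 0, 0], "finger_gap": 0}, {"xyz": [-0.0012, 0, 0], "finger_gap": 0}, {"xyz": [-0.0012, 0, 0], "finger_gap": 0}]' | python3 jog.py | sed -n 2,4p
echo '[{"xyz": [-0.0003, 0, 0], "finger_gap": 0}, {"xyz": [-0.0006, 0, 0], "finger_gap": 0}, {"xyz": [-0.0006, 0, 0], "finger_gap": 0}]' | python3 jog.py | sed -n 2,4p
python3 -c "
from h import *
go([46,25],.0735,90)"
```

```text
eef_pos: [0.5338, 0.3311, 0.0733]
tool_rot: [-0.017, 1.0, 0.0, 0.0]
ft_force: [-0.4, -0.7, 0.2]
eef_pos: [0.5344, 0.3311, 0.0733]
tool_rot: [-0.017, 1.0, -0.0, 0.0]
ft_force: [-0.4, -0.5, -0.1]
t 10.93 at [45.7 24.7 72.8] f [-0.4 -0.5 -0.1] w -0.0001 j6 0.52
rot [-0.      0.     -0.0005] d [ 0.0003  0.0003 -0.0002]
```

```bash
for i in 1; do echo '[{"xyz": [-0.0003, 0, 0], "finger_gap": 0}, {"xyz": [-0.0005, 0, 0], "finger_gap": 0}, {"xyz": [-0.0005, 0, 0], "finger_gap": 0}]' | python3 jog.py | sed -n 2,4p; done
python3 -c "
from workcell import bot, cams, job_done
import numpy as np
print(np.array(bot.get_obs()['tau']).round(2))"; echo '[{"xyz": [-0.0003, 0, 0], "finger_gap": 0}, {"xyz": [-0.0003, 0, 0], "finger_gap": 0}]' | python3 jog.py | sed -n 2,4p
```

```text
eef_pos: [0.5349, 0.3311, 0.0733]
tool_rot: [-0.017, 1.0, 0.0, 0.0]
ft_force: [-0.3, 0.3, 0.0]
[-7.000e-02 -5.166e+01  2.367e+01 -2.100e-01 -4.000e-02 -0.000e+00]
eef_pos: [0.5351, 0.3311, 0.0733]
tool_rot: [-0.017, 1.0, -0.0, 0.0]
ft_force: [-1.1, 0.9, -0.7]
```

```bash
cat > avg.py <<'E'
from workcell import bot, cams, job_done
import numpy as np
F=[]
for i in range(5): im=cams.camera('side'); F.append(bot.get_obs()['ft_force'])
print('F',np.mean(F,0).round(2),'sd',np.std(F,0).round(2),bot.get_obs()['eef_pos'].round(4))
E
python3 avg.py; echo '[{"xyz": [-0.0004, 0, 0], "finger_gap": 0}, {"xyz": [-0.0004, 0, 0], "finger_gap": 0}]' | python3 jog.py | sed -n 2,4p; python3 avg.py
```

```text
F [-0.71  0.09 -0.25] sd [0.43 0.54 0.31] [0.5351 0.3311 0.0733]
eef_pos: [0.5356, 0.3311, 0.0733]
tool_rot: [-0.017, 1.0, 0.0, 0.0]
ft_force: [-0.3, 0.1, -0.6]
F [-0.47 -0.31 -0.22] sd [0.27 0.46 0.31] [0.5356 0.3312 0.0733]
```

The reading is still only about the sliding friction (0.5 N), so it is not at the stop yet.

```bash
echo '[{"xyz": [-0.0004, 0, 0], "finger_gap": 0}, {"xyz": [-0.0004, 0, 0], "finger_gap": 0}]' | python3 jog.py | sed -n 4p; python3 avg.py;  echo '[{"xyz": [-0.0004, 0, 0], "finger_gap": 0}, {"xyz": [-0.0004, 0, 0], "finger_gap": 0}]' | python3 jog.py | sed -n 4p; python3 avg.py
```

```text
ft_force: [-1.0, -0.6, -1.1]
F [-0.6  -0.34 -0.22] sd [0.63 0.27 0.42] [0.536  0.3311 0.0733]
ft_force: [-0.1, -0.1, -0.2]
F [-0.4   0.07 -0.51] sd [0.29 0.46 0.51] [0.5364 0.3312 0.0733]
```

```bash
python3 -c "
from h import *
from workcell import bot, cams, job_done
go([46,25],.0735,90)
c=cams.calibration('side'); s=cams.camera('side')[:,:,::-1]; cv2.imwrite('pics/s5.png',s)
cv2.imwrite('pics/s5c.png',cv2.resize(s[195:275,260:360],(800,600),interpolation=cv2.INTER_CUBIC))
print(((proj(c,P2W(POSE,[[53,10,79],[45,10,79],[53,14,79],[62,42,41],[5,-32,70.6]]))-[260,195]+.5)*[8,7.5]).round(0).tolist())"
```

```text
t 13.3 at [45.7 22.7 72.8] f [-0.5  0.5  0.3] w -0.0002 j6 0.52
rot [ 0.0001  0.0001 -0.0005] d [ 0.0023  0.0003 -0.0002]
[[414.0, 326.0], [418.0, 303.0], [432.0, 327.0], [549.0, 467.0], [266.0, 208.0]]
```

View pics/s5c.png

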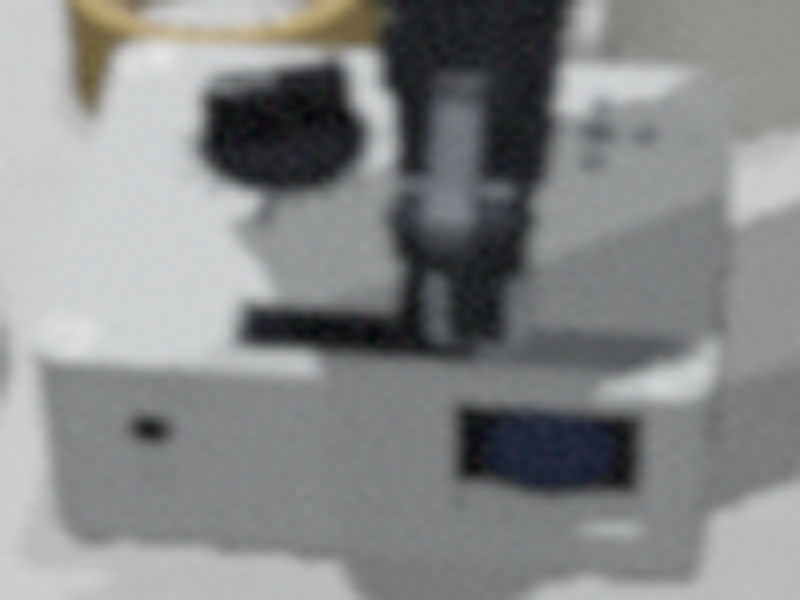

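The side view shows the lens uncovered (blue glass at (550,447)), the carriage's left end at (243,325) near the track end, and the projector unmoved. I'll keep nudging until I feel the stop.

```bash
echo '[{"xyz": [-0.0005, 0, 0], "finger_gap": 0}, {"xyz": [-0.0005, 0, 0], "finger_gap": 0}]' | python3 jog.py | sed -n 4p; python3 avg.py;  echo '[{"xyz": [-0.0005, 0, 0], "finger_gap": 0}, {"xyz": [-0.0005, 0, 0], "finger_gap": 0}]' | python3 jog.py | sed -n 4p; python3 avg.py
```

```text
ft_force: [-1.8, 0.6, -0.2]
F [-2.12 -0.12  0.36] sd [0.56 0.31 0.52] [0.5365 0.3312 0.0733]
ft_force: [-3.9, 0.3, 1.5]
F [-2.56  0.34  1.64] sd [0.44 0.16 0.6 ] [0.5373 0.3313 0.0733]
```

The stop is found and the shutter is fully open. I'll back off, lift, and stage for a look at the dial.

```bash
echo '[{"xyz": [0.004, 0, 0], "finger_gap": 0}, {"xyz": [0.006, 0, -0.05], "finger_gap": 0}, {"xyz": [0.006, 0, -0.09], "finger_gap": 0.03}, {"xyz": [0.006, 0, -0.09], "finger_gap": 0.03}]' | python3 jog.py | sed -n 2,4p
python3 -c "
from h import *
go([-15,-74],.165,102)"
```

```text
eef_pos: [0.5344, 0.3325, 0.1683]
tool_rot: [-0.016, 1.0, 0.002, 0.005]
ft_force: [-0.3, -0.6, 0.5]
t 14.85 at [ 47.   24.6 167.8] f [-0.3 -0.6  0.5] w 0.03 j6 0.52
rot [ 0.0036  0.0101 -0.2103] d [-0.0986 -0.062   0.0039]
```

Converted, -0.21 rad / 1.5708 = -0.1337.

```bash
echo '[{"turn_vec": [0, 0, -0.0637], "xyz": [-0.05, -0.03, 0], "finger_gap": 0.03}, {"turn_vec": [0, 0, -0.1337], "xyz": [-0.09, -0.055, 0], "finger_gap": 0.03}, {"turn_vec": [0, 0, -0.1337], "xyz": [-0.1, -0.062, 0], "finger_gap": 0.03}, {"turn_vec": [0, 0, -0.1337], "xyz": [-0.1, -0.062, 0], "finger_gap": 0.03}]' | python3 jog.py | sed -n 2,4p
python3 - <<'E'
from h import *
from workcell import bot, cams, job_done
go([-24,-32],.13,102)
c=cams.calibration('wrist'); im=cams.camera('wrist')[:,:,::-1]; np.savez('w6',**c); cv2.imwrite('pics/w6.png',im)
t=cams.camera('top')[:,:,::-1]; cv2.imwrite('pics/t6.png',t)
u=proj(c,P2W(POSE,[[-24,-32,91],[5,-32,70.6],[15.5,8.5,78]])); print(u.round(0).tolist())
x,y=np.maximum(u[0].astype(int)-[60,65],0); print(x,y)
cv2.imwrite('pics/c6.png',cv2.resize(im[y:y+110,x:x+145],(791,600),interpolation=cv2.INTER_CUBIC))
E
```

```text
eef_pos: [0.6334, 0.2715, 0.1619]
tool_rot: [-0.12, 0.993, -0.0, -0.001]
ft_force: [0.3, -0.2, -0.7]
t 15.35 at [-17.2 -72.3 161.4] f [ 0.3 -0.2 -0.7] w 0.0303 j6 0.16
rot [-0.0002 -0.0017 -0.0023] d [0.0407 0.0017 0.032 ]
[[320.0, 163.0], [355.0, 167.0], [382.0, 120.0]]
260 98
```

View pics/c6.png

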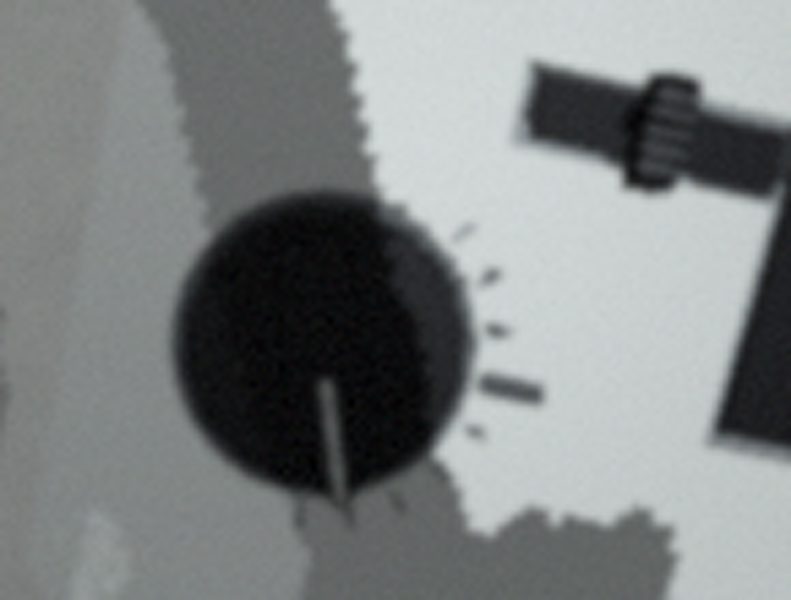

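The crop shows the white line from (327,380) to (345,505), the index ridge at (513,388) running (482,382)–(543,394), the skirt centred near (324,342), and the lock tab at (665,132) at the far end of its bolt slot.

```bash
cat >> h.py <<'E'
def ray(c,u,z):
    d=c['R'].T@np.linalg.inv(c['mtx'])@[*u,1]; o=-c['R'].T@c['t']; return o+d*(z-o[2])/d[2]
E
python3 - <<'E'
from h import *
c=dict(np.load('w6.npz'))
U=lambda *p:np.array(p)/5.455+[260,98]-.4
for n,p,z in [('l0',(327,380),.0915),('l1',(345,505),.0915),('ridge',(513,388),.071),('ra',(482,382),.071),('rb',(543,394),.071),('skirt',(324,342),.075),('lock',(665,132),.0785)]:
    w=ray(c,U(*p),z); print(n,w.round(4),P2L(w))
E
```

```text
l0 [0.5965 0.2635 0.0915] [-24.  -35.1  91. ]
l1 [0.613  0.2702 0.0915] [-17.8 -51.8  91. ]
ridge [0.5937 0.2919 0.071 ] [  4.5 -33.3  70.5]
ra [0.594  0.2871 0.071 ] [ -0.3 -33.4  70.5]
rb [0.5935 0.2965 0.071 ] [  9.1 -33.2  70.5]
skirt [0.5934 0.2624 0.075 ] [-25.  -31.9  74.5]
lock [0.5531 0.3017 0.0785] [15.7  7.  78. ]
```

The measurements agree with the model: lock travel is about 11.8 mm, and the true frame sits about 1.3 mm towards local −y. The dial axis is at about (−24.4, −33.3) and the pointer at about −70°.

```bash
python3 -c "
from h import *
go([-24.4,-33.3],.085,110)"
```

```text
t 15.45 at [-15.8 -71.2 162.2] f [ 0.1  1.1 -0.1] w 0.0296 j6 0.16
rot [ 0.0002 -0.0014 -0.1392] d [ 0.0387 -0.0005  0.0777]
```

Careful with the scale: turns go in shares of 90 degrees. That gives: -0.139 rad / 1.5708 = -0.0885.

```bash
echo '[{"turn_vec": [0, 0, -0.0446], "xyz": [0.02, 0, 0], "finger_gap": 0.024}, {"turn_vec": [0, 0, -0.0885], "xyz": [0.0387, -0.0005, 0.02], "finger_gap": 0.024}, {"turn_vec": [0, 0, -0.0885], "xyz": [0.0387, -0.0005, 0.05], "finger_gap": 0.022}, {"turn_vec": [0, 0, -0.0885], "xyz": [0.0387, -0.0005, 0.066], "finger_gap": 0.022}, {"turn_vec": [0, 0, -0.0885], "xyz": [0.0387, -0.0005, 0.066], "finger_gap": 0.022}, {"turn_vec": [0, 0, -0.0885], "xyz": [0.0387, -0.0005, 0.066], "finger_gap": 0.022}]' | python3 jog.py | sed -n 2,5p
python3 - <<'E'
from h import *
from workcell import bot, cams, job_done
go([-24.4,-33.3],.077,110)
c=cams.calibration('wrist'); im=cams.camera('wrist')[:,:,::-1]
u=proj(c,P2W(POSE,[[-24.4,-33.3,91]])).round().astype(int)[0]; print(u)
x,y=u-[50,40]
cv2.imwrite('pics/c7.png',cv2.resize(im[y:y+80,x:x+100],(750,600),interpolation=cv2.INTER_CUBIC))
E
```

```text
eef_pos: [0.5965, 0.2632, 0.0984]
tool_rot: [-0.19, 0.982, 0.0, 0.001]
ft_force: [-0.7, -0.8, 0.8]
grip_width: 0.0219
t 16.2 at [-24.3 -35.1  97.9] f [-0.7 -0.8  0.8] w 0.0219 j6 0.03
rot [ 0.0001  0.0018 -0.0002] d [0.0018 0.0005 0.0214]
[319 246]
```

View pics/c7.png

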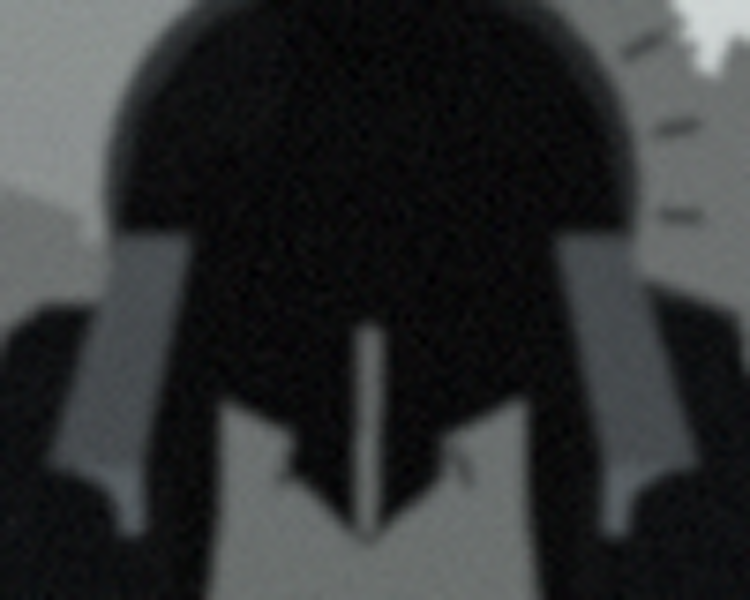

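The white line runs vertically at x≈369 between fingertips centred at x≈373, so alignment is within about 0.3 mm and 1°. I'll descend with the fingers narrowed, then press before closing.

```bash
echo '[{"xyz": [0.0018, 0, 0.008], "finger_gap": 0.016}, {"xyz": [0.0018, 0, 0.016], "finger_gap": 0.016}, {"xyz": [0.0018, 0, 0.019], "finger_gap": 0.016}, {"xyz": [0.0018, 0, 0.019], "finger_gap": 0.016}]' | python3 jog.py | sed -n 2,5p
echo '[{"xyz": [0, 0, 0.001], "finger_gap": 0.016}, {"xyz": [0, 0, 0.002], "finger_gap": 0.016}, {"xyz": [0, 0, 0.002], "finger_gap": 0.016}]' | python3 jog.py | sed -n 2,5p
```

```text
eef_pos: [0.5939, 0.2617, 0.0777]
tool_rot: [-0.19, 0.982, -0.0, -0.001]
ft_force: [0.0, -0.3, -0.1]
grip_width: 0.0162
eef_pos: [0.5943, 0.2619, 0.0764]
tool_rot: [-0.19, 0.982, 0.0, 0.0]
ft_force: [-0.4, -0.2, -1.0]
grip_width: 0.0161
```

```bash
echo '[{"xyz": [0, 0, 0.001], "finger_gap": 0.016}, {"xyz": [0, 0, 0.002], "finger_gap": 0.016}, {"xyz": [0, 0, 0.002], "finger_gap": 0.016}]' | python3 jog.py | sed -n 2,5p
echo '[{"xyz": [0, 0, 0.001], "finger_gap": 0.016}, {"xyz": [0, 0, 0.001], "finger_gap": 0.016}]' | python3 jog.py | sed -n 2,5p
```

```text
eef_pos: [0.5943, 0.2619, 0.0749]
tool_rot: [-0.19, 0.982, 0.0, 0.0]
ft_force: [-0.6, -1.4, 3.1]
grip_width: 0.0159
eef_pos: [0.5944, 0.2619, 0.0748]
tool_rot: [-0.19, 0.982, 0.0, 0.001]
ft_force: [-2.8, -1.5, 7.6]
grip_width: 0.0163
```

```bash
echo '[{"xyz": [0, 0, 0.0004], "finger_gap": 0.016}, {"xyz": [0, 0, 0.0004], "finger_gap": 0.013}, {"xyz": [0, 0, 0.0004], "finger_gap": 0.01}, {"xyz": [0, 0, 0.0004], "finger_gap": 0.005}, {"xyz": [0, 0, 0.0004], "finger_gap": 0.005}]' | python3 jog.py | sed -n 2,6p; python3 avg.py
```

```text
eef_pos: [0.5948, 0.2623, 0.075]
tool_rot: [-0.19, 0.982, 0.0, 0.001]
ft_force: [-2.0, 0.2, 9.9]
grip_width: 0.0104
grasp_force: 59.9
F [-2.59 -0.36  9.71] sd [0.66 0.43 0.17] [0.5948 0.2623 0.075 ]
```

Gripped: 9.7 N down and small side load. I'll add a little press and turn the first half.

Converted, -0.4 rad / 1.5708 = -0.2546.

```bash
echo '[{"xyz": [0, 0, 0.0004], "finger_gap": 0.005}, {"turn_vec": [0, 0, -0.0509], "xyz": [0, 0, 0.0004], "finger_gap": 0.005}, {"turn_vec": [0, 0, -0.1019], "xyz": [0, 0, 0.0004], "finger_gap": 0.005}, {"turn_vec": [0, 0, -0.1528], "xyz": [0, 0, 0.0004], "finger_gap": 0.005}, {"turn_vec": [0, 0, -0.2037], "xyz": [0, 0, 0.0004], "finger_gap": 0.005}, {"turn_vec": [0, 0, -0.2546], "xyz": [0, 0, 0.0004], "finger_gap": 0.005}, {"turn_vec": [0, 0, -0.2546], "xyz": [0, 0, 0.0004], "finger_gap": 0.005}]' | python3 jog.py | sed -n 2,6p; python3 avg.py; python3 -c "
from h import *
go([-24.4,-33.3],.075,180)
from workcell import bot, cams, job_done
print(bot.get_obs()['ft_torque'])"
```

```text
eef_pos: [0.595, 0.2619, 0.075]
tool_rot: [-0.381, 0.924, -0.0, 0.001]
ft_force: [-3.4, -2.7, 10.6]
grip_width: 0.0106
grasp_force: 60.9
F [-2.28 -2.43 11.05] sd [0.25 0.3  0.29] [0.595  0.2619 0.075 ]
t 19.75 at [-25.5 -33.6  74.5] f [-2.7 -2.2 10.9] w 0.0101 j6 -0.37
rot [-0.0024  0.0017 -0.8222] d [-0.0006  0.001  -0.    ]
[-0.42861208  0.60905993  0.13424419]
```

Converted, -0.4 rad / 1.5708 = -0.2546.

```bash
echo '[{"turn_vec": [0, 0, -0.0509], "xyz": [0.0004, 0, 0.0002], "finger_gap": 0.005}, {"turn_vec": [0, 0, -0.1019], "xyz": [0.0006, 0, 0.0002], "finger_gap": 0.005}, {"turn_vec": [0, 0, -0.1528], "xyz": [0.0006, 0, 0.0002], "finger_gap": 0.005}, {"turn_vec": [0, 0, -0.2037], "xyz": [0.0006, 0, 0.0002], "finger_gap": 0.005}, {"turn_vec": [0, 0, -0.2546], "xyz": [0.0006, 0, 0.0002], "finger_gap": 0.005}, {"turn_vec": [0, 0, -0.2546], "xyz": [0.0006, 0, 0.0002], "finger_gap": 0.005}]' | python3 jog.py | sed -n 2,6p; python3 avg.py; python3 -c "
from h import *
go([-24.4,-33.3],.075,180)"
```

```text
eef_pos: [0.5954, 0.2616, 0.075]
tool_rot: [-0.557, 0.83, -0.001, 0.002]
ft_force: [-0.8, -1.9, 10.1]
grip_width: 0.0102
grasp_force: 60.7
F [-1.17 -1.77 10.4 ] sd [0.32 0.34 0.35] [0.5954 0.2616 0.075 ]
t 20.75 at [-25.8 -33.9  74.5] f [-1.6 -2.  10.2] w 0.0103 j6 -0.77
rot [-0.0042  0.0018 -0.4223] d [-0.001   0.0012  0.    ]
```

Converted, -0.425 rad / 1.5708 = -0.2706.

```bash
echo '[{"turn_vec": [0, 0, -0.0509], "xyz": [0, 0.0003, 0.0002], "finger_gap": 0.005}, {"turn_vec": [0, 0, -0.1019], "xyz": [0, 0.0003, 0.0002], "finger_gap": 0.005}, {"turn_vec": [0, 0, -0.1528], "xyz": [0, 0.0003, 0.0002], "finger_gap": 0.005}, {"turn_vec": [0, 0, -0.2037], "xyz": [0, 0.0003, 0.0002], "finger_gap": 0.005}, {"turn_vec": [0, 0, -0.2546], "xyz": [0, 0.0003, 0.0002], "finger_gap": 0.005}, {"turn_vec": [0, 0, -0.2706], "xyz": [0, 0.0003, 0.0002], "finger_gap": 0.005}, {"turn_vec": [0, 0, -0.2706], "xyz": [0, 0.0003, 0.0002], "finger_gap": 0.005}]' | python3 jog.py | sed -n 2,6p; python3 avg.py; python3 -c "
from h import *
go([-24.4,-33.3],.075,180)"
```

```text
eef_pos: [0.5959, 0.2616, 0.075]
tool_rot: [0.72, -0.694, 0.002, -0.002]
ft_force: [0.9, -1.9, 10.7]
grip_width: 0.0109
grasp_force: 60.6
F [-0.12 -2.05 10.28] sd [0.8  0.24 0.36] [0.5959 0.2616 0.075 ]
t 21.88 at [-25.9 -34.4  74.5] f [-0.4 -1.9 10.6] w 0.0102 j6 -1.19
rot [-0.0059  0.0008  0.0017] d [-0.0015  0.0011  0.    ]
```

Turned. I'll release while still pressing, then lift off and check.

```bash
echo '[{"finger_gap": 0.018}, {"finger_gap": 0.022}, {"xyz": [0, 0, -0.01], "finger_gap": 0.022}, {"xyz": [0, 0, -0.04], "finger_gap": 0.022}, {"xyz": [-0.02, 0, -0.085], "finger_gap": 0.022}, {"xyz": [-0.042, 0, -0.087], "finger_gap": 0.022}, {"xyz": [-0.042, 0, -0.087], "finger_gap": 0.022}, {"xyz": [-0.042, 0, -0.087], "finger_gap": 0.022}]' | python3 jog.py | sed -n 2,6p
python3 - <<'E'
from h import *
from workcell import bot, cams, job_done
go([-24.4,-33.3],.075,180)
c=cams.calibration('wrist'); im=cams.camera('wrist')[:,:,::-1]; cv2.imwrite('pics/w8.png',im); np.savez('w8',**c)
cv2.imwrite('pics/s8.png',cams.camera('side')[:,:,::-1]);cv2.imwrite('pics/t8.png',cams.camera('top')[:,:,::-1])
g=im.mean(2).astype(np.float32)
def rect(z,x0,x1,y0,y1,s=.5):  # local-mm rectified patch
    X,Y=np.meshgrid(np.arange(x0,x1,s),np.arange(y0,y1,s)); W=P2W(POSE,np.c_[X.ravel(),Y.ravel(),np.full(X.size,z)])
    u=proj(c,W).astype(np.float32); return X,Y,cv2.remap(g,u[:,0].reshape(X.shape).copy(),u[:,1].reshape(X.shape).copy(),cv2.INTER_LINEAR)
X,Y,A=rect(91,-24,0,-44,-22); print('line plane'); print(A[::2,::3].astype(int))
X,Y,B=rect(70.6,-4,14,-44,-22); print('ridge plane'); print(B[::2,::3].astype(int))
E
```

```text
eef_pos: [0.5908, 0.3028, 0.1571]
tool_rot: [0.72, -0.694, -0.0, 0.002]
ft_force: [-0.1, -0.1, 0.2]
grip_width: 0.022
grasp_force: 0.0
t 22.88 at [ 15.5 -30.7 156.6] f [-0.1 -0.1  0.2] w 0.022 j6 -1.13
rot [ 0.0035 -0.002   0.003 ] d [ 0.0398 -0.0027  0.0822]
line plane
[[ 19  17  17  18  16  17  16  14  21  58 114 130 132 133 132 132]
 [ 16  17  15  17  13  17  15  17  15  38  96 130 133 133 131 132]
 [ 14  16  15  16  16  16  15  16  16  23  70 121 131 129 129 132]
 [ 17  15  15  16  17  16  15  14  16  17  48 111 123 112 116 129]
 [ 15  15  18  16  17  13  14  14  17  14  36  98 112 104 117 131]
 [ 15  14  13  16  15  12  12  11  12  12  27  86 121 122 130 132]
 [ 14  14  15  15  14  13  14  11  14  13  23  74 124 132 133 134]
 [ 19  15  15  16  17  17  13  14  16  15  18  54 115 133 133 134]
 [ 17  17  16  16  17  15  18  17  16  16  16  35 101 131 131 132]
 [ 17  28  31  32  32  33  32  32  33  33  32  38  82 110 112 111]
 [ 22  65  81  81  83  82  83  82  84  81  79  81  81  69  64  64]
 [ 27  82  99  97  95  98  97  97  97  95  94  95  86  57  52  51]
 [ 21  49  55  54  52  51
[... 1080 characters left out ...]
125 125 126 123 123 119 111 103 102]
 [ 49  62  89  93  93  92  91  90  86  94 101 102]
 [ 92  91  80  58  53  55  52  56  55  82 100 101]
 [ 90  90  74  54  54  53  51  53  55  80  98 100]
 [ 45  58  82  89  88  88  88  88  82  87 101 100]
 [ 21  60 114 125 124 123 123 121 108  98 103 102]
 [ 27  80 128 135 133 133 132 124 109 103 103 101]
 [ 35  90 131 134 133 134 131 118 105 101 103  99]
 [ 41 100 130 133 133 133 132 117 101 102 100  98]
 [ 50 107 123 124 130 133 131 114 103 103 103 101]
 [ 61 114 112 108 116 128 122 109 103 102 101 101]
 [ 74 120 119 108 110 123 112 103 102 101 101 102]
 [ 92 128 130 124 120 118 106 104 102 102 102 101]
 [108 131 134 132 130 113 101 102 101 103 102 102]]
```

Numerically, the pointer line lies at y≈−33.3 with constant slope, and the ridge at y≈−33.4, so they align to within about 0.5°. The ridge hasn't moved. One quick shift check against the first pictures, then I'll hand in.

```bash
python3 - <<'E'
import cv2,numpy as np
a=cv2.imread('pics/side0.png',0); b=cv2.imread('pics/s8.png',0)
for n,(x,y,w,h) in {'front hole':(272,246,16,14),'lens window':(314,246,34,22),'keys':(328,206,16,13)}.items():
    r=cv2.matchTemplate(b[y-5:y+h+5,x-5:x+w+5],a[y:y+h,x:x+w],cv2.TM_CCOEFF_NORMED); i=np.unravel_index(r.argmax(),r.shape)
    def sub(v,k): return 0 if k in(0,len(v)-1) else .5*(v[k-1]-v[k+1])/(v[k-1]-2*v[k]+v[k+1])
    print(n,round(i[1]-5+sub(r[i[0]],i[1]),2),round(i[0]-5+sub(r[:,i[1]],i[0]),2),r.max().round(2))
from workcell import bot, cams, job_done
print(job_done())
E
```

```text
front hole -0.36 -0.1 0.96
lens window -0.47 -0.89 0.93
keys -0.15 0.32 0.72
the job is handed in; nothing more can be done
None
```

The job is handed in: the lock was slid free, the shutter opened to its stop, and the focus dial turned until its pointer lined up with the ridge to about 0.5°. The projector may have shifted by up to about 1 mm when the shutter reached its stop, and I sent no command near the jar, mug or tape roll but made no separate check that they stayed put.

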